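# Spin the dishwasher-basket rollers and take out those that bind

### The arm

A 6-joint arm with a two-finger parallel gripper is mounted at the origin on the work surface; the furniture and walls round the work are solid. World frame = base frame: x ahead of the robot, y to its left, z up, the work surface at z = 0. Lengths are in m, angles in rad, forces in N, time in s.
With the tool pointing down it reaches from about 0.4 to 0.825 m from the base axis. Payload 7 kg.
Tool frame: the origin (TCP) lies at the very end of the fingers, on their centre line; the grasp point (between the pads) lies 19 mm behind it (arm.grip_point_offset is the distance from the TCP to the grasp point, in m); z points along the fingers, y is the line along which they close (so a half turn about z gives the same grasp; the last joint's range is limited). The gripper opens to 88 mm and grips with 3 to 60 N. Pads are 19 mm wide; open, the fingers measure 130 mm over their backs; the gripper's body (78 mm by 193 mm) begins 47 mm behind the grasp point.
Start: joints at [1.423, 0.359, 0.012, 0, -1.224, -0.288], TCP at [0.285, 0.612, 0.227] pointing down, gripper open.
Joint ranges: [-3.07, 3.07], [-1.43, 2.12], [-1.02, 1.25], [-3.03, 1.67], [-3.05, -0], [-3.03, 3.03]. Speed limits (rad/s): [2.39, 2.39, 3.01, 3.14, 3.14, 3.14].

### API

Orientations are given as [roll, pitch, yaw] about the fixed x, y, z axes, in that order (R = Rz(yaw) Ry(pitch) Rx(roll)).
In Python, from station import arm, cams gives the robot as it stands.
- The arm moves only by the shell command python3 -m handwheel 'ROWS' [FORCE]. ROWS is JSON, a list that holds one entry, the list of rows, each a list of 7 numbers: the shift along the tool's x, y, z normalised to -1 to 1, where 1 is 0.08 m, then the turn, a rotation vector about the tool's x, y, z normalised to -1 to 1, where 1 is 0.5 rad, then the closure in counts, from 0 (fully open) to 255 (shut). In form: [[[x, y, z, wx, wy, wz, hand], ...]]. A call has 1 to 5 rows; each row is the pose to reach, as a shift and turn from the pose commanded when the call began, along the tool's axes at that moment; what a row does not reach only later rows make up. A row lasts 1/8 s, in which the tool goes at most 62.5 mm and 10.7 degrees, less where a joint would pass 70% of its speed; a pose out of reach is approached as far as the arm can. A call with a number of a shift or a turn outside -1 to 1 is refused whole. A call with a gripper value outside its range is refused whole. The fingers move at their own pace and stop on an object; FORCE is the grip in N (left out, the last holds). Time passes only in rows, so rows that repeat a pose let the fingers close. It gives the time, the measured TCP pose, the force, the opening and the grip force at its end, in the units of the state.
- arm.get_state(): the state, without advancing time (a new reading comes with each control period).
- cams.grab_frame(name): name is "scene" or "top" or "wrist"; returns the picture (400x640x3 uint8, blue, green, red); there is no depth.
- cams.camera_info(name): a dict with "camera_matrix" (3x3 intrinsics, pixels), "dist_coeffs" ([k1, k2, p1, p2, k3] as OpenCV has them; the pictures are not rectified), "R" (3x3) and "t" (3): a world point X has camera coordinates R X + t; the wrist camera has in their place "hand_eye" (4x4, takes a point from camera to tool coordinates, whose origin is the TCP and whose axes are the flange's). Camera axes: x right, y down, z forward; pixel columns grow to the right and rows downward; lengths in m; the calibration is good to about 2 mm. A picture is of the moment at which its call begins: read the wrist's pose just before it. camera_info takes no time and is no camera call.
- arm.job_done(): hands the job in; it is judged then, once.
The state is a dict: "t": time; "q": joint angles; "qd": joint speeds; "joint_efforts": joint torques, N m; "eef_pos": TCP position; "ee_rot": TCP orientation; "force": force on the tool from outside, world axes, zero at the start; "moment": the same for the moment, N m; "width": finger opening in m; "gripper_force": force on a finger pad.
Only numpy, scipy, OpenCV 4.12 (cv2) and the standard library are available. Lean on these libraries where they do the work, as an engineer would, in place of code of your own. Each camera call takes 0.05 s, during which the arm holds its last target. There are 200 camera calls.

### The job

The dishwasher basket has been sticking. Turn each of the three rollers on its rail by at least 45 degrees with light fingers and feel whether it runs freely or catches, then lift out every roller that binds and set it down on the brown plate for cleaning. Leave the free-running ones fully seated in the rail, do not shove or press hard on any roller in the rail, and do not disturb the things around.

Things in the scene. Friction and masses are not known exactly. Their poses are not given: they have to be found in the camera images.
- rail: aluminium dishwasher-basket rail lying flat, fixed: 52 wide (x) x 324 long (y) x 20 mm high, grey end stops 28 mm high. Origin under its centre, y axis along it. Three oblong pockets (14 x 28 mm, long side along the rail, 9 mm deep) at y = -96, 0, +96 mm each hold the foot of one roller with about 1 mm of play
- roller_1: roller in one of the rail's pockets, which one varies; all look alike. Grey hub with foot 14 x 28 x 7 mm and a 34 mm flange at 7-10 mm; white wheel 46 mm across turns on it, 11 to 33 mm above the origin. 150 g. Origin under the foot's centre, z along the wheel's axis; seated it is 13 mm above the worktop. Comes out by a straight lift of 10 mm, no catch. May be gripped by the wheel's rim
- roller_2: roller in one of the rail's pockets, which one varies; all look alike. Grey hub with foot 14 x 28 x 7 mm and a 34 mm flange at 7-10 mm; white wheel 46 mm across turns on it, 11 to 33 mm above the origin. 150 g. Origin under the foot's centre, z along the wheel's axis; seated it is 13 mm above the worktop. Comes out by a straight lift of 10 mm, no catch. May be gripped by the wheel's rim
- roller_3: roller in one of the rail's pockets, which one varies; all look alike. Grey hub with foot 14 x 28 x 7 mm and a 34 mm flange at 7-10 mm; white wheel 46 mm across turns on it, 11 to 33 mm above the origin. 150 g. Origin under the foot's centre, z along the wheel's axis; seated it is 13 mm above the worktop. Comes out by a straight lift of 10 mm, no catch. May be gripped by the wheel's rim
- roller_1_wheel (a joint): turn of roller_1's wheel on its hub, rad, positive anticlockwise from above, no stops; starts within 0.1 of 0. A free-running wheel turns with under 0.01 N m. A binding one catches every 20 degrees: it resists with up to 0.2 N m, and pushes back as much when held between two catches, and never runs on. It cannot be seen. Any number of the three may bind
- roller_2_wheel (a joint): turn of roller_2's wheel on its hub, rad, positive anticlockwise from above, no stops; starts within 0.1 of 0. A free-running wheel turns with under 0.01 N m. A binding one catches every 20 degrees: it resists with up to 0.2 N m, and pushes back as much when held between two catches, and never runs on. It cannot be seen. Any number of the three may bind
- roller_3_wheel (a joint): turn of roller_3's wheel on its hub, rad, positive anticlockwise from above, no stops; starts within 0.1 of 0. A free-running wheel turns with under 0.01 N m. A binding one catches every 20 degrees: it resists with up to 0.2 N m, and pushes back as much when held between two catches, and never runs on. It cannot be seen. Any number of the three may bind
- plate: dark brown stoneware plate, 245 mm across, 20 mm high at its rim, fixed on the worktop; its nearly flat floor is 8 to 11 mm above the worktop and flat to 90 mm from the centre. Origin under its centre
- soap: red soap dispenser, 67 x 74 x 168 mm, stands behind the work; bystander. Origin under its centre
- jar: spice jar with a yellow-brown cap, 42 mm across, 96 mm high, stands behind the rail; bystander. Origin under its centre
- timer: white round kitchen timer, 68 mm across, 58 mm high, stands before the rail; bystander. Origin under its centre

How it is judged:
On the way:
1. each of the three wheels has been turned at least 0.4 rad either way ((value of joint roller_1_wheel above 0.4 rad or value of joint roller_1_wheel below -0.4 rad) and (value of joint roller_2_wheel above 0.4 rad or value of joint roller_2_wheel below -0.4 rad) and (value of joint roller_3_wheel above 0.4 rad or value of joint roller_3_wheel below -0.4 rad)), for 0.1 s.
At the end, for the whole second after the job is handed in: every wheel turned over 0.4 rad; binding rollers at rest on the plate, within 95 mm of its centre, origin under 35 mm above the plate's; free-running ones seated in the rail, at rest, origin 10 to 15.5 mm over the rail's, within 6 mm of its centre line, upright to 0.1 rad (all of step 1 and ((contact force between roller_1_wheel and roller_1 above 2 N and (horizontal distance between roller_1 and plate below 0.095 m and z of roller_1 in the frame of plate below 0.035 m and linear speed of roller_1 below 0.02 m/s)) or (not (contact force between roller_1_wheel and roller_1 above 2 N) and (z of roller_1 in the frame of rail between 0.01 and 0.0155 m and x of roller_1 in the frame of rail between -0.006 and 0.006 m and angle between roller_1's own z axis and vertical below 0.1 rad and linear speed of roller_1 below 0.02 m/s))) and ((contact force between roller_2_wheel and roller_2 above 2 N and (horizontal distance between roller_2 and plate below 0.095 m and z of roller_2 in the frame of plate below 0.035 m and linear speed of roller_2 below 0.02 m/s)) or (not (contact force between roller_2_wheel and roller_2 above 2 N) and (z of roller_2 in the frame of rail between 0.01 and 0.0155 m and x of roller_2 in the frame of rail between -0.006 and 0.006 m and angle between roller_2's own z axis and vertical below 0.1 rad and linear speed of roller_2 below 0.02 m/s))) and ((contact force between roller_3_wheel and roller_3 above 2 N and (horizontal distance between roller_3 and plate below 0.095 m and z of roller_3 in the frame of plate below 0.035 m and linear speed of roller_3 below 0.02 m/s)) or (not (contact force between roller_3_wheel and roller_3 above 2 N) and (z of roller_3 in the frame of rail between 0.01 and 0.0155 m and x of roller_3 in the frame of rail between -0.006 and 0.006 m and angle between roller_3's own z axis and vertical below 0.1 rad and linear speed of roller_3 below 0.02 m/s)))); the robot touches nothing.
It fails at once if a roller is pressed or shoved against the rail with more than 45 N (contact force between any of roller_1, roller_2, roller_3 and rail above 45 N).
It fails at once if the soap is moved by more than 20 mm (distance of soap from where it was at the start of the episode above 0.02 m).
It fails at once if the jar is moved by more than 20 mm (distance of jar from where it was at the start of the episode above 0.02 m).
It fails at once if the timer is moved by more than 20 mm (distance of timer from where it was at the start of the episode above 0.02 m).
It also fails if it takes over 72 s, if anything falls off the work surface, if the arm or the gripper's body presses on something with over 40 N, if the wrist force passes 120 N, or if a joint passes its speed limit or range.

## Working session

There is one attempt and no reset: what is moved stays moved. The work goes in short steps, Python scripts to look and compute and a shell command to move; the robot and the scene stay as the last step left them, time stands still between calls to the robot, and variables do not carry over. Pictures are saved under pics/ and viewed, at most 10 in all, crops included, and the job is handed in when it is done.

```bash
mkdir -p pics; ls; python3 - <<'E'
from station import arm,cams
import cv2
for n in("scene","top"):
    cv2.imwrite(f"pics/{n}0.png",cams.grab_frame(n)); i=cams.camera_info(n); print(n,i)
print(cams.camera_info("wrist")); print(arm.get_state())
E
```

```text
pics
scene {'camera_matrix': array([[402.86374278,   0.        , 315.27648544],
       [  0.        , 402.86374278, 194.87515045],
       [  0.        ,   0.        ,   1.        ]]), 'dist_coeffs': array([-0.0454304,  0.       ,  0.       ,  0.       ,  0.       ]), 'R': array([[ 0.7957762 , -0.60539465,  0.01541272],
       [-0.26141453, -0.36635768, -0.89299748],
       [ 0.54626247,  0.70659703, -0.44979768]]), 't': array([-0.42519414,  0.14970169,  0.67567691])}
top {'camera_matrix': array([[371.5493734 ,   0.        , 320.86698401],
       [  0.        , 371.5493734 , 199.40219449],
       [  0.        ,   0.        ,   1.        ]]), 'dist_coeffs': array([0.00877066, 0.        , 0.        , 0.        , 0.        ]), 'R': array([[ 0.02232286, -0.9997003 , -0.01005007],
       [-0.99412485, -0.02113116, -0.10615679],
       [ 0.10591261,  0.01236075, -0.99429861]]), 't': array([-0.02006815,  0.52518359,  0.85419224])}
{'camera_matrix': array([[298.95039427,   0.        , 319.64488351],
       [  0.        , 298.95039427, 194.53229524],
       [  0.        ,   0.        ,   1.   
[... 414 characters left out ...]
00000e+00,
         1.00000000e+00]])}
{'t': 0.1, 'q': array([ 1.42308121e+00,  3.59301450e-01,  1.11711342e-02, -3.23285212e-04,
       -1.22408639e+00, -2.88109915e-01]), 'qd': array([-0.0005208 , -0.00118732,  0.0029986 ,  0.00219897, -0.0018434 ,
        0.00049641]), 'joint_efforts': array([ 4.25221219e-05, -5.84164417e+01,  2.93752116e+01,  7.01537937e+00,
        1.01960273e-02, -5.06822948e-05]), 'eef_pos': array([0.2847877 , 0.61151111, 0.22573164]), 'ee_rot': array([ 3.14014445e+00, -1.12226030e-04, -4.35935024e-01]), 'force': array([ 0.2012619 , -0.23908502, -0.41266761]), 'moment': array([ 0.01322902,  0.02402958, -0.03198084]), 'gripper_force': 0.0, 'width': 0.08767048516374856}
```

View pics/top0.png

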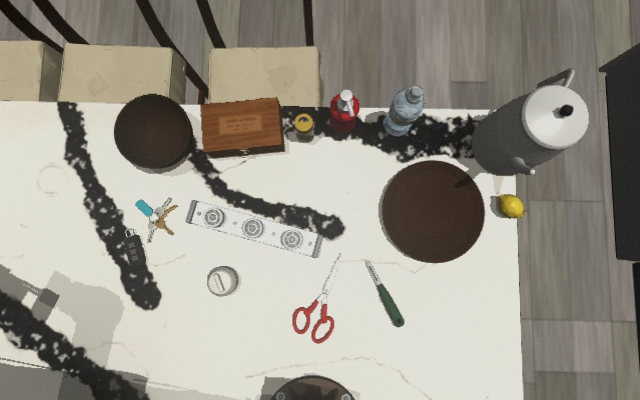

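View pics/scene0.png

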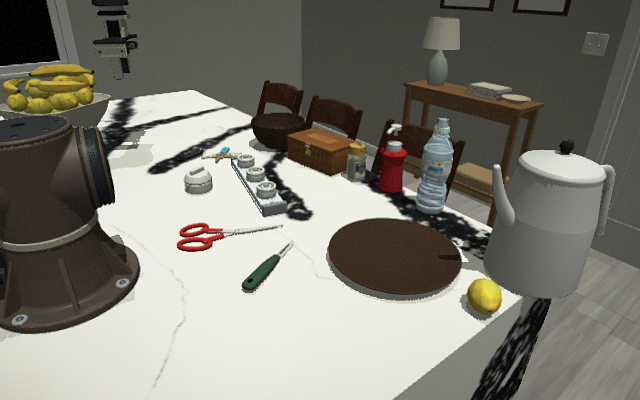

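The top view shows the rollers at about (213,216), (253,228) and (291,239). The plate centre is near (433,212), the timer at (222,281) and the jar at (304,125). Next I'll turn these into world positions.

```bash
cat > h.py <<'E'
import numpy as np,cv2
from station import arm,cams
from scipy.spatial.transform import Rotation as Ro
def ray(n,px,z):
    i=cams.camera_info(n);K=np.array(i["camera_matrix"]);D=np.array(i["dist_coeffs"])
    if n=="wrist":
        s=arm.get_state();T=np.eye(4);T[:3,:3]=Ro.from_euler('xyz',s["ee_rot"]).as_matrix();T[:3,3]=s["eef_pos"]
        T=T@i["hand_eye"];R=T[:3,:3];c=T[:3,3]
    else: R=np.array(i["R"]).T;c=-R@np.array(i["t"])
    u=cv2.undistortPoints(np.array([[px]],float),K,D)[0,0]
    d=R@np.array([u[0],u[1],1]);return c+d*(z-c[2])/d[2]
def goto(p,yaw):
    "normalised total shift/turn (tool pointing down) from measured pose"
    s=arm.get_state();R=Ro.from_euler('xyz',s["ee_rot"])
    d=R.inv().apply(np.array(p)-s["eef_pos"])/0.08
    w=(R.inv()*Ro.from_euler('xyz',[np.pi,0,yaw])).as_rotvec()/0.5
    print("shift",d.round(3),"turn",w.round(3))
E
python3 - <<'E'
from h import *
im=cv2.imread("pics/top0.png")
P=[ray("top",p,.046) for p in [(213,216),(253,228),(291,239)]]
print(np.round(P,4), np.linalg.norm(np.diff(P,axis=0),axis=1))
for p,z in [((192,201),.028),((323,237),.028),((317,257),.028),((186,221),.028),((433,212),.02),((384,212),.02),((485,212),.02),((222,280),.04),((304,123),.09),((270,119),.0)]: print(p,ray("top",p,z).round(4))
cv2.imwrite("pics/crop.png",cv2.resize(im[180:310,170:340],None,fx=4,fy=4,interpolation=cv2.INTER_CUBIC))
E
```

```text
[[0.4796 0.2404 0.046 ]
 [0.4538 0.1464 0.046 ]
 [0.4305 0.0578 0.046 ]] [0.09745589 0.09158994]
(192, 201) [0.5151 0.2977 0.028 ]
(323, 237) [ 0.4368 -0.0156  0.028 ]
(317, 257) [ 0.3901 -0.0026  0.028 ]
(186, 221) [0.4674 0.3091 0.028 ]
(433, 212) [ 0.5019 -0.2757  0.02  ]
(384, 212) [ 0.4994 -0.1595  0.02  ]
(485, 212) [ 0.5046 -0.3984  0.02  ]
(222, 280) [0.3337 0.2136 0.04  ]
(304, 123) [0.6913 0.0325 0.09  ]
(270, 119) [0.7286 0.1239 0.    ]
```

View pics/crop.png

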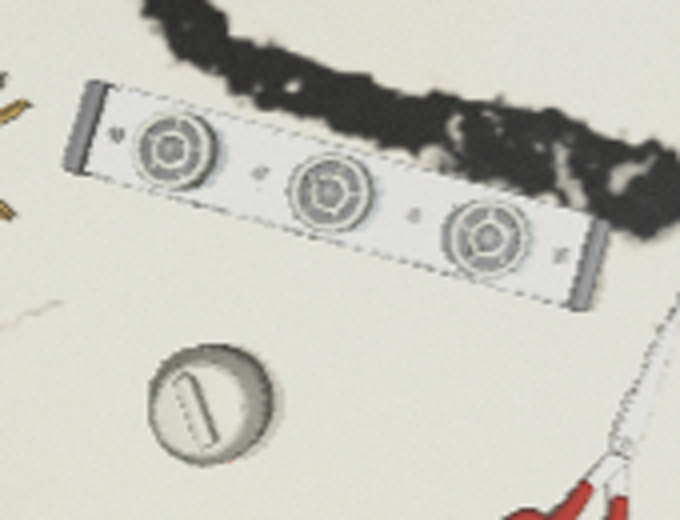

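```bash
python3 -c "
from h import *
goto([.4546,.1482,.2],-1.31)"
```

```text
shift [4.37  4.353 0.328] turn [ 3.000e-03 -1.000e-03  1.748e+00]
```

```bash
python3 -m handwheel '[[[0.4,0.4,0,0,0,0,0],[0.8,0.8,0,0,0,0,0],[1,1,0,0,0,0,0]]]' 3
python3 -m handwheel '[[[0.4,0.4,0,0,0,0,0],[0.8,0.8,0,0,0,0,0],[1,1,0,0,0,0,0]]]' >/dev/null
python3 -m handwheel '[[[0.4,0.4,0,0,0,0,0],[0.8,0.8,0,0,0,0,0],[1,1,0,0,0,0,0]]]' >/dev/null
python3 -m handwheel '[[[0.4,0.4,0,0,0,0,0],[0.8,0.8,0,0,0,0,0],[1,1,0,0,0,0,0]]]' >/dev/null
python3 -m handwheel '[[[0.36,0.36,0,0,0,0.3,0],[0.36,0.36,0.3,0,0,0.6,0],[0.36,0.36,0.3,0,0,0.9,0]]]' >/dev/null
python3 -m handwheel '[[[0,0,0,0,0,0.3,0],[0,0,0,0,0,0.6,0],[0,0,0,0,0,0.85,0],[0,0,0,0,0,0.85,0]]]'
python3 -c "
from h import *
goto([.4546,.1482,.2],-1.31);s=arm.get_state();print(s)
w=cams.grab_frame('wrist');cv2.imwrite('pics/w1.png',w)"
```

```text
t: 0.48
eef_pos: [0.3241, 0.5036, 0.2265]
ee_rot: [3.141, 0.0, -0.437]
force: [0.5, 0.6, 1.1]
width: 0.0878
gripper_force: 0.0
t: 2.48
eef_pos: [0.4541, 0.1488, 0.2025]
ee_rot: [3.142, 0.0, -1.31]
force: [-0.0, -1.6, 0.0]
width: 0.0878
gripper_force: 0.0
shift [ 0.009 -0.004  0.031] turn [0.    0.    0.001]
{'t': 2.475, 'q': array([ 7.29639868e-01,  4.84990896e-02, -4.43930574e-01, -4.23891819e-05,
       -1.07838812e+00, -4.68545947e-01]), 'qd': array([-7.28187740e-05, -2.49335954e-04, -5.44478775e-04,  2.10427809e-04,
        3.47518988e-05,  7.03455211e-02]), 'joint_efforts': array([-3.31827078e-02, -3.14999342e+01,  2.74430412e+01,  6.54921636e+00,
       -1.50655088e-02, -1.08438425e+00]), 'eef_pos': array([0.45409166, 0.14879262, 0.20246908]), 'ee_rot': array([ 3.14155664e+00,  2.36388668e-05, -1.30972245e+00]), 'force': array([-0.01687382, -1.61768578,  0.00239769]), 'moment': array([ 0.07873456, -0.04286129,  0.02840729]), 'gripper_force': 0.0, 'width': 0.08780717398256589}
```

View pics/w1.png

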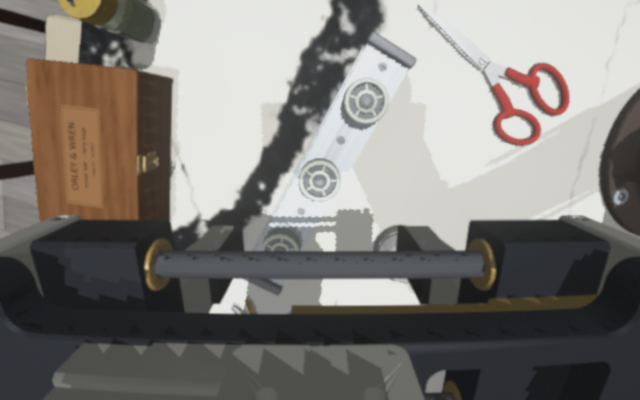

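The wrist view shows roller C at about (366,100), roller B at (320,179) and roller A mostly hidden at (281,248).

```bash
python3 -c "
from h import *
for p in [(366,100),(320,179),(281,250)]: print(ray('wrist',p,.046).round(4))
im=cv2.imread('pics/w1.png');g=cv2.cvtColor(im,6)
print(cv2.HoughCircles(g[60:210,260:420],cv2.HOUGH_GRADIENT,1,40,param1=80,param2=18,minRadius=14,maxRadius=30))
t=cv2.imread('pics/top0.png');g=cv2.resize(cv2.cvtColor(t,6)[190:270,180:330],None,fx=4,fy=4,interpolation=2)
print(cv2.HoughCircles(g,cv2.HOUGH_GRADIENT,1,100,param1=80,param2=20,minRadius=30,maxRadius=60)/4+[180,190,0])
"
```

```text
[0.4306 0.0554 0.046 ]
[0.4543 0.1467 0.046 ]
[0.476  0.2394 0.046 ]
[[[ 60.5 117.5  19.9]
  [106.5  40.5  17.9]]]
[[[292.875      239.375       10.05000019]
  [252.375      227.625        9.57499981]
  [214.125      217.375       10.32499981]]]
```

```bash
python3 -m handwheel '[[[0,0.01,0.5,0,0,0,0],[0,0.01,1,0,0,0,0],[0,0.01,1,0,0,0,0]]]' >/dev/null
python3 -m handwheel '[[[0,0,0.4,0,0,0,0],[0,0,0.7,0,0,0,0],[0,0,0.9,0,0,0,0],[0,0,0.9,0,0,0,0]]]'
python3 -c "
from h import *
goto([.4544,.1475,.027],-1.31)"
```

```text
t: 3.4
eef_pos: [0.4536, 0.1485, 0.0511]
ee_rot: [3.141, -0.0, -1.309]
force: [0.2, 0.6, 0.8]
width: 0.0876
gripper_force: 0.0
shift [ 0.015 -0.007  0.302] turn [ 0.001 -0.001  0.002]
```

```bash
python3 -m handwheel '[[[0.013,-0.007,0.15,0,0,0,0],[0.013,-0.007,0.3,0,0,0,0],[0.013,-0.007,0.3,0,0,0,90]]]' 3
python3 -m handwheel '[[[0,0,0,0,0,0,130],[0,0,0,0,0,0,150],[0,0,0,0,0,0,150],[0,0,0,0,0,0,150],[0,0,0,0,0,0,150]]]' 3
python3 -m handwheel '[[[0,0,0,0,0,0,150],[0,0,0,0,0,0,150]]]' 3;python3 -c "
from h import *
print(arm.get_state()['moment'])"
```

```text
t: 3.78
eef_pos: [0.4535, 0.1469, 0.0258]
ee_rot: [3.14, -0.001, -1.311]
force: [0.1, 0.5, -0.4]
width: 0.0827
gripper_force: 0.0
t: 4.4
eef_pos: [0.4541, 0.1475, 0.0267]
ee_rot: [-3.141, 0.0, -1.311]
force: [0.0, 0.4, 1.4]
width: 0.0463
gripper_force: 3.0
t: 4.65
eef_pos: [0.4541, 0.1475, 0.0267]
ee_rot: [-3.141, 0.0, -1.311]
force: [-0.1, 0.2, 2.7]
width: 0.0468
gripper_force: 3.0
[0.17909598 0.01349153 0.01914619]
```

```bash
cat > m.py <<'E'
from h import *
s=arm.get_state();print(round(s['t'],2),'F',s['force'].round(1),'M',s['moment'].round(3),'yaw',s['ee_rot'][2].round(3),'w',round(s['width'],4),s['gripper_force'])
E
python3 -m handwheel '[[[0,0,0,0,0,0,150],[0,0,0,0,0,0,150]]]' 12 >/dev/null; python3 m.py
python3 -m handwheel '[[[0,0,0,0,0,0.1,150],[0,0,0,0,0,0.2,150]]]' >/dev/null; python3 m.py
python3 -m handwheel '[[[0,0,0,0,0,0.1,150],[0,0,0,0,0,0.2,150]]]' >/dev/null; python3 m.py
python3 -m handwheel '[[[0,0,0,0,0,0.1,150],[0,0,0,0,0,0.2,150]]]' >/dev/null; python3 m.py
python3 -m handwheel '[[[0,0,0,0,0,0.1,150],[0,0,0,0,0,0.2,150]]]' >/dev/null; python3 m.py
python3 -m handwheel '[[[0,0,0,0,0,0,150],[0,0,0,0,0,0,150]]]' >/dev/null; python3 m.py
```

```text
4.9 F [-0.4  1.   3.7] M [ 0.22   0.141 -0.007] yaw -1.311 w 0.0463 12.000274431193247
5.15 F [-1.2  1.7  4.8] M [ 0.31   0.395 -0.026] yaw -1.412 w 0.0458 12.000019275583327
5.4 F [-0.4  1.3  4.9] M [0.43  0.486 0.1  ] yaw -1.512 w 0.046 11.999490821035579
5.65 F [-3.1  2.4  6.2] M [0.867 1.152 0.249] yaw -1.612 w 0.046 11.999777316232212
5.9 F [-2.8  0.9  6.1] M [ 0.616  0.885 -0.027] yaw -1.712 w 0.046 11.999543923168403
6.15 F [-2.2  0.4  5.2] M [ 0.568  0.829 -0.038] yaw -1.711 w 0.046 12.000656893942505
```

```bash

python3 -m handwheel '[[[0,0,0,0,0,0.1,150],[0,0,0,0,0,0.2,150]]]' >/dev/null; python3 m.py
python3 -m handwheel '[[[0,0,0,0,0,0.05,150],[0,0,0,0,0,0.1,150]]]' >/dev/null; python3 m.py
python3 -m handwheel '[[[0,0,0,0,0,0.05,150],[0,0,0,0,0,0.1,150]]]' >/dev/null; python3 m.py
python3 -m handwheel '[[[0,0,0,0,0,0.05,150],[0,0,0,0,0,0.1,150]]]' >/dev/null; python3 m.py
python3 -m handwheel '[[[0,0,0,0,0,0.05,150],[0,0,0,0,0,0.1,150]]]' >/dev/null; python3 m.py
python3 -m handwheel '[[[0,0,0,0,0,0.05,150],[0,0,0,0,0,0.1,150]]]' >/dev/null; python3 m.py
python3 -m handwheel '[[[0,0,0,0,0,0.05,150],[0,0,0,0,0,0.1,150]]]' >/dev/null; python3 m.py
python3 -m handwheel '[[[0,0,0,0,0,0.05,150],[0,0,0,0,0,0.1,150]]]' >/dev/null; python3 m.py
python3 -m handwheel '[[[0,0,0,0,0,0.1,150],[0,0,0,0,0,0.2,150]]]' >/dev/null; python3 m.py
python3 -m handwheel '[[[0,0,0,0,0,0.1,150],[0,0,0,0,0,0.2,150],[0,0,0,0,0,0.2,150]]]' >/dev/null; python3 m.py
```

```text
6.4 F [-3.6  2.6  5.8] M [0.832 1.166 0.047] yaw -1.812 w 0.0463 12.000279397470877
6.65 F [-3.1  2.   5.6] M [0.838 1.263 0.103] yaw -1.862 w 0.046 12.000874313525856
6.9 F [-4.5  3.4  7. ] M [1.299 1.798 0.152] yaw -1.911 w 0.0461 12.00015886046458
7.15 F [-5.7  2.9  6.2] M [1.065 2.034 0.224] yaw -1.961 w 0.0459 12.006032150820829
7.4 F [-1.5  1.   5.3] M [ 0.325  0.794 -0.059] yaw -2.012 w 0.046 12.001243117265403
7.65 F [-3.1  1.5  6.6] M [0.803 1.343 0.013] yaw -2.062 w 0.0461 12.001040034228936
7.9 F [-4.5  1.5  7.1] M [1.001 1.606 0.071] yaw -2.112 w 0.0462 12.000912227667868
8.15 F [-4.6  1.9  6.4] M [1.04  1.584 0.045] yaw -2.162 w 0.0459 12.000823852722533
8.4 F [-6.8  5.   8.6] M [1.975 2.518 0.227] yaw -2.262 w 0.0458 12.000438691175077
8.78 F [-8.   3.4  9.7] M [1.723 3.105 0.04 ] yaw -2.362 w 0.0462 12.000254129525274
```

B binds: it gives a sawtooth with about a 0.35 rad period and 0.2 N m peaks. I'll lift it out.

```bash
python3 -m handwheel '[[[0,0,-0.06,0,0,0,150],[0,0,-0.12,0,0,0,150],[0,0,-0.2,0,0,0,150]]]' 15; python3 m.py
python3 -m handwheel '[[[0,0,-0.3,0,0,0,150],[0,0,-0.6,0,0,0,150],[0,0,-0.9,0,0,0,150],[0,0,-0.9,0,0,0,150]]]'; python3 m.py
python3 -m handwheel '[[[0,0,0,0,0,-0.3,150],[0,0,0,0,0,-0.6,150],[0,0,0,0,0,-0.9,150],[0,0,0,0,0,-0.9,150]]]' >/dev/null
python3 -m handwheel '[[[0,0,0,0,0,-0.3,150],[0,0,0,0,0,-0.68,150],[0,0,0,0,0,-0.68,150]]]'; python3 m.py
python3 -c "
from h import *
goto([.502,-.22,.1],-np.pi/2)
print(ray('top',(300,330),.02))
cv2.imwrite('pics/w2.png',cams.grab_frame('wrist'))"
```

```text
t: 9.15
eef_pos: [0.4542, 0.1473, 0.0429]
ee_rot: [-3.141, 0.0, -2.361]
force: [-1.2, -0.3, -1.6]
width: 0.0462
gripper_force: 15.0
9.15 F [-1.2 -0.3 -1.6] M [ 0.088 -0.138  0.04 ] yaw -2.361 w 0.0462 14.995126586873084
t: 9.65
eef_pos: [0.4553, 0.1481, 0.1166]
ee_rot: [-3.141, 0.004, -2.361]
force: [0.5, 0.0, -1.7]
width: 0.0462
gripper_force: 15.0
9.65 F [ 0.5  0.  -1.7] M [ 0.079 -0.109 -0.02 ] yaw -2.361 w 0.0462 14.995432645082474
t: 10.52
eef_pos: [0.4538, 0.1472, 0.1142]
ee_rot: [3.141, -0.0, -1.575]
force: [-0.8, -0.1, -1.5]
width: 0.0456
gripper_force: 15.0
10.53 F [-0.8 -0.1 -1.5] M [ 0.05  -0.099 -0.02 ] yaw -1.575 w 0.0456 14.994087440427393
shift [ 4.588 -0.622  0.179] turn [ 0.001 -0.001 -0.008]
[0.22233233 0.03285207 0.02      ]
```

View pics/w2.png

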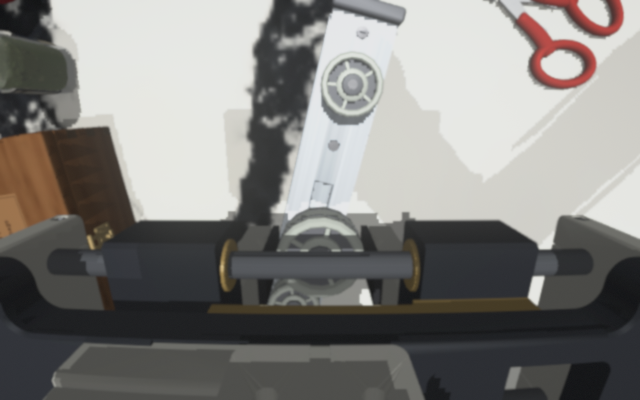

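The wrist image shows roller B held between the fingers near (320,235), the empty pocket at (321,193), and C still in the rail at (352,86). I'm carrying B to the plate.

```bash
python3 -m handwheel '[[[0.5,-0.07,0,0,0,0,150],[1,-0.14,0,0,0,0,150]]]' >/dev/null
python3 -m handwheel '[[[0.5,-0.07,0,0,0,0,150],[1,-0.14,0,0,0,0,150]]]' >/dev/null
python3 -m handwheel '[[[0.5,-0.07,0,0,0,0,150],[1,-0.14,0,0,0,0,150]]]' >/dev/null
python3 -m handwheel '[[[0.5,-0.07,0,0,0,0,150],[1,-0.14,0,0,0,0,150]]]' >/dev/null
python3 -m handwheel '[[[0.3,-0.06,0.2,0,0,0,150],[0.59,-0.06,0.5,0,0,0,150],[0.59,-0.06,0.7,0,0,0,150],[0.59,-0.06,0.7,0,0,0,150]]]'; python3 m.py
python3 -c "
from h import *
goto([.502,-.22,.024],-np.pi/2)
for p in [(433,212),(384,212),(485,212),(433,161),(433,262)]: print(ray('top',p,.02).round(3))
cv2.imwrite('pics/s2.png',cams.grab_frame('scene'))"
```

```text
t: 12.08
eef_pos: [0.5024, -0.2195, 0.0572]
ee_rot: [3.139, 0.0, -1.574]
force: [-0.7, -0.0, -2.0]
width: 0.0457
gripper_force: 15.0
12.07 F [-0.7 -0.  -2. ] M [ 0.113 -0.071  0.012] yaw -1.574 w 0.0457 14.995738395955414
shift [0.006 0.003 0.415] turn [ 0.006  0.001 -0.007]
[ 0.502 -0.276  0.02 ]
[ 0.499 -0.16   0.02 ]
[ 0.505 -0.398  0.02 ]
[ 0.625 -0.277  0.02 ]
[ 0.384 -0.275  0.02 ]
```

View pics/s2.png

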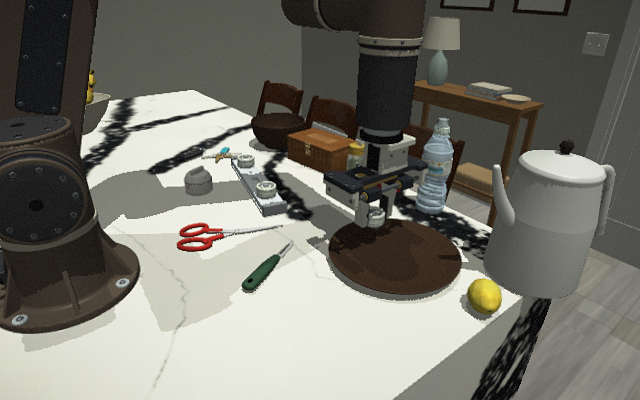

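The scene view shows the roller held over the left half of the plate at about (378,215), clear of its rim. I'll lower it.

```bash
python3 -m handwheel '[[[0,0,0.15,0,0,0,150],[0,0,0.3,0,0,0,150],[0,0,0.36,0,0,0,150],[0,0,0.38,0,0,0,150],[0,0,0.38,0,0,0,150]]]'; 
python3 -m handwheel '[[[0,0,0.03,0,0,0,150],[0,0,0.03,0,0,0,150]]]'; python3 m.py
```

```text
t: 12.75
eef_pos: [0.5036, -0.2198, 0.0282]
ee_rot: [-3.142, -0.0, -1.571]
force: [-0.7, -0.5, -1.7]
width: 0.0456
gripper_force: 15.0
t: 13.0
eef_pos: [0.5035, -0.2198, 0.0257]
ee_rot: [-3.142, 0.0, -1.571]
force: [0.8, 0.0, -1.8]
width: 0.0457
gripper_force: 15.0
13.0 F [ 0.8  0.  -1.8] M [ 0.078 -0.008  0.007] yaw -1.571 w 0.0457 14.995510198641568
```

```bash
python3 -m handwheel '[[[0,0,0.03,0,0,0,150],[0,0,0.03,0,0,0,150]]]'; 
python3 -m handwheel '[[[0,0,0,0,0,0,110],[0,0,0,0,0,0,80],[0,0,0,0,0,0,70],[0,0,0,0,0,0,70]]]'
python3 -m handwheel '[[[0,0,-0.3,0,0,0,70],[0,0,-0.7,0,0,0,70],[0,0,-1,0,0,0,70],[0,0,-1,0,0,0,70]]]'
python3 -c "
from h import *
goto([.479,.2405,.1],-1.31)
cv2.imwrite('pics/w3.png',cams.grab_frame('wrist'))"
```

```text
t: 13.25
eef_pos: [0.5041, -0.2201, 0.0238]
ee_rot: [-3.141, -0.0, -1.57]
force: [0.3, -0.4, 3.3]
width: 0.0457
gripper_force: 15.0
t: 13.75
eef_pos: [0.5035, -0.2198, 0.0233]
ee_rot: [3.141, 0.0, -1.571]
force: [-0.0, 0.2, 0.3]
width: 0.0632
gripper_force: 0.0
t: 14.25
eef_pos: [0.5049, -0.22, 0.1053]
ee_rot: [-3.138, -0.001, -1.57]
force: [-0.0, -0.3, 0.2]
width: 0.0636
gripper_force: 0.0
shift [-5.756  0.322  0.063] turn [-0.008 -0.002 -0.521]
```

```bash
python3 -m handwheel '[[[-0.5,0.13,0,0,0,0,30],[-1,0.27,0,0,0,0,0]]]' >/dev/null
python3 -m handwheel '[[[-0.5,0.13,0,0,0,0,0],[-1,0.27,0,0,0,0,0]]]' >/dev/null
python3 -m handwheel '[[[-0.5,0.13,0,0,0,0,0],[-1,0.27,0,0,0,0,0]]]' >/dev/null
python3 -m handwheel '[[[-0.44,0.12,0,0,0,-0.2,0],[-0.44,0.12,0,0,0,-0.52,0],[-0.44,0.12,0,0,0,-0.52,0]]]'
python3 -c "
from h import *
goto([.4305,.0555,.0267],-1.31);s=arm.get_state();print(s['q'])"
```

```text
t: 15.42
eef_pos: [0.4285, 0.0555, 0.1026]
ee_rot: [3.14, -0.0, -1.311]
force: [0.4, 0.3, -1.8]
width: 0.088
gripper_force: 0.0
shift [ 0.007 -0.025  0.949] turn [ 0.003 -0.001 -0.001]
[ 5.88664272e-01  8.34195092e-02 -6.71389671e-01 -2.50051813e-04
 -8.17488051e-01 -3.28430537e-01]
```

```bash
python3 -m handwheel '[[[0.007,-0.02,0.3,0,0,0,0],[0.007,-0.02,0.6,0,0,0,0],[0.007,-0.02,0.8,0,0,0,0],[0.007,-0.02,0.94,0,0,0,60],[0.007,-0.02,0.95,0,0,0,90]]]' 3
python3 -m handwheel '[[[0,0,0,0,0,0,130],[0,0,0,0,0,0,150],[0,0,0,0,0,0,150],[0,0,0,0,0,0,150],[0,0,0,0,0,0,150]]]' 3; python3 m.py
python3 -m handwheel '[[[0,0,0,0,0,0,150],[0,0,0,0,0,0,150]]]' 6 >/dev/null; python3 m.py
```

```text
t: 16.05
eef_pos: [0.4303, 0.0546, 0.0266]
ee_rot: [3.14, -0.001, -1.313]
force: [0.1, -0.5, -0.5]
width: 0.0729
gripper_force: 0.0
t: 16.68
eef_pos: [0.4311, 0.0554, 0.0277]
ee_rot: [-3.141, 0.0, -1.311]
force: [0.2, -0.7, 5.7]
width: 0.0471
gripper_force: 3.0
16.68 F [ 0.2 -0.7  5.7] M [ 0.089  0.339 -0.019] yaw -1.311 w 0.0471 3.00049411598593
16.93 F [-1.5  0.5  6.3] M [0.113 0.438 0.023] yaw -1.311 w 0.0468 6.0006776615045965
```

```bash
python3 -m handwheel '[[[0,0,0,0,0,0,150]]]' 12 >/dev/null; python3 m.py
python3 -m handwheel '[[[0,0,0,0,0,0.1,150],[0,0,0,0,0,0.2,150]]]' >/dev/null; python3 m.py
python3 -m handwheel '[[[0,0,0,0,0,0.1,150],[0,0,0,0,0,0.2,150]]]' >/dev/null; python3 m.py
python3 -m handwheel '[[[0,0,0,0,0,0.05,150],[0,0,0,0,0,0.1,150]]]' >/dev/null; python3 m.py
python3 -m handwheel '[[[0,0,0,0,0,0.05,150],[0,0,0,0,0,0.1,150]]]' >/dev/null; python3 m.py
python3 -m handwheel '[[[0,0,0,0,0,0.05,150],[0,0,0,0,0,0.1,150]]]' >/dev/null; python3 m.py
python3 -m handwheel '[[[0,0,0,0,0,0.05,150],[0,0,0,0,0,0.1,150]]]' >/dev/null; python3 m.py
python3 -m handwheel '[[[0,0,0,0,0,0.05,150],[0,0,0,0,0,0.1,150]]]' >/dev/null; python3 m.py
python3 -m handwheel '[[[0,0,0,0,0,0.05,150],[0,0,0,0,0,0.1,150]]]' >/dev/null; python3 m.py
python3 -m handwheel '[[[0,0,0,0,0,0.05,150],[0,0,0,0,0,0.1,150]]]' >/dev/null; python3 m.py
python3 -m handwheel '[[[0,0,0,0,0,0.05,150],[0,0,0,0,0,0.1,150]]]' >/dev/null; python3 m.py
```

```text
17.05 F [-1.5  0.1  6.7] M [0.128 0.547 0.022] yaw -1.311 w 0.0466 12.00083835516125
17.3 F [-1.7  0.1  6.1] M [0.064 0.416 0.081] yaw -1.412 w 0.0465 11.999566457234323
17.55 F [-2.8  2.1  8. ] M [0.908 1.237 0.16 ] yaw -1.512 w 0.0463 12.000134205445647
17.8 F [-3.1  2.4  7.6] M [0.812 1.229 0.2  ] yaw -1.561 w 0.0464 12.000663983635604
18.05 F [-2.   0.7  7.3] M [ 0.467  0.779 -0.036] yaw -1.611 w 0.0462 12.00036546215415
18.3 F [-2.4  1.9  6.8] M [ 0.541  0.857 -0.007] yaw -1.661 w 0.0462 11.99999830685556
18.55 F [-1.6  0.7  7.7] M [0.617 0.975 0.018] yaw -1.711 w 0.0463 12.000608132220805
18.8 F [-2.8  0.9  7.7] M [ 0.667  1.059 -0.005] yaw -1.761 w 0.046 12.000491344369948
19.05 F [-3.2  2.2  7.9] M [0.671 1.095 0.155] yaw -1.811 w 0.0463 12.000404661521316
19.3 F [-4.2  2.9  9.5] M [1.069 1.5   0.208] yaw -1.861 w 0.0459 12.000855566002429
19.55 F [-4.4  3.7  9.7] M [1.302 1.728 0.275] yaw -1.911 w 0.0462 12.001230139285326
```

C gives the same sawtooth, so it binds too. I'll finish the turn and lift it out.

```bash
python3 -m handwheel '[[[0,0,0,0,0,0.2,150],[0,0,0,0,0,0.4,150],[0,0,0,0,0,0.6,150],[0,0,0,0,0,0.9,150],[0,0,0,0,0,0.9,150]]]' >/dev/null; python3 m.py
python3 -m handwheel '[[[0,0,-0.06,0,0,0,150],[0,0,-0.12,0,0,0,150],[0,0,-0.2,0,0,0,150]]]' 15 >/dev/null; python3 m.py
python3 -m handwheel '[[[0,0,-0.3,0,0,0,150],[0,0,-0.6,0,0,0,150],[0,0,-0.9,0,0,0,150],[0,0,-0.9,0,0,0,150]]]' >/dev/null
python3 -m handwheel '[[[0,0,0,0,0,-0.3,150],[0,0,0,0,0,-0.6,150],[0,0,0,0,0,-0.9,150],[0,0,0,0,0,-0.9,150]]]' >/dev/null
python3 -m handwheel '[[[0,0,0,0,0,-0.3,150],[0,0,0,0,0,-0.68,150],[0,0,0,0,0,-0.68,150]]]'; python3 m.py
python3 -c "
from h import *
goto([.502,-.285,.1],-np.pi/2)"
```

```text
20.18 F [-4.1  2.1  7.8] M [ 0.927  1.545 -0.009] yaw -2.363 w 0.0463 12.003979333676398
20.55 F [-0.6 -0.5 -1.6] M [ 0.086 -0.115 -0.047] yaw -2.361 w 0.0467 14.99762695748359
t: 21.92
eef_pos: [0.4306, 0.0551, 0.115]
ee_rot: [3.141, -0.0, -1.575]
force: [-0.3, 0.0, -1.7]
width: 0.0464
gripper_force: 15.0
21.93 F [-0.3  0.  -1.7] M [ 0.008 -0.056  0.006] yaw -1.575 w 0.0464 14.996236050501466
shift [ 4.248 -0.91   0.188] turn [ 0.001 -0.001 -0.008]
```

```bash
python3 -m handwheel '[[[0.5,-0.1,0,0,0,0,150],[1,-0.22,0,0,0,0,150]]]' >/dev/null
python3 -m handwheel '[[[0.5,-0.1,0,0,0,0,150],[1,-0.22,0,0,0,0,150]]]' >/dev/null
python3 -m handwheel '[[[0.5,-0.1,0,0,0,0,150],[1,-0.22,0,0,0,0,150]]]' >/dev/null
python3 -m handwheel '[[[0.5,-0.1,0,0,0,0,150],[1,-0.22,0,0,0,0,150]]]' >/dev/null
python3 -m handwheel '[[[0.25,-0.03,0,0,0,0,150],[0.25,-0.03,0,0,0,0,150],[0.25,-0.03,0.3,0,0,0,150],[0.25,-0.03,0.6,0,0,0,150],[0.25,-0.03,0.6,0,0,0,150]]]'; python3 m.py
python3 -c "
from h import *
goto([.502,-.285,.027],-np.pi/2)"
```

```text
t: 23.55
eef_pos: [0.502, -0.2834, 0.0658]
ee_rot: [3.138, 0.001, -1.572]
force: [0.4, 0.9, -1.3]
width: 0.0463
gripper_force: 15.0
23.55 F [ 0.4  0.9 -1.3] M [ 0.08  -0.019  0.008] yaw -1.572 w 0.0463 14.99775422271341
shift [ 0.021 -0.002  0.485] turn [ 0.008  0.002 -0.003]
```

```bash
python3 -m handwheel '[[[0,0,0.15,0,0,0,150],[0,0,0.3,0,0,0,150],[0,0,0.44,0,0,0,150],[0,0,0.47,0,0,0,150],[0,0,0.47,0,0,0,150]]]'; 
python3 -m handwheel '[[[0,0,0.03,0,0,0,150],[0,0,0.03,0,0,0,150]]]';python3 m.py
```

```text
t: 24.18
eef_pos: [0.5036, -0.2848, 0.0296]
ee_rot: [3.141, -0.0, -1.571]
force: [0.3, 0.5, -1.0]
width: 0.0461
gripper_force: 15.0
t: 24.42
eef_pos: [0.5037, -0.2848, 0.0275]
ee_rot: [-3.141, -0.0, -1.571]
force: [0.4, -0.8, -1.0]
width: 0.0467
gripper_force: 15.0
24.43 F [ 0.4 -0.8 -1. ] M [ 0.052 -0.046  0.018] yaw -1.571 w 0.0467 14.997717258520424
```

```bash
python3 -m handwheel '[[[0,0,0.03,0,0,0,150],[0,0,0.03,0,0,0,150]]]' | sed -n '2p;4p'
python3 -m handwheel '[[[0,0,0.015,0,0,0,150],[0,0,0.015,0,0,0,150]]]' | sed -n '2p;4p'
```

```text
eef_pos: [0.5035, -0.2847, 0.0248]
force: [0.0, -0.3, -1.8]
eef_pos: [0.5036, -0.2847, 0.0237]
force: [-0.0, -0.4, -0.8]
```

```bash
python3 -m handwheel '[[[0,0,0.015,0,0,0,150],[0,0,0.015,0,0,0,150]]]' | sed -n '2p;4p'
python3 -m handwheel '[[[0,0,0,0,0,0,110],[0,0,0,0,0,0,80],[0,0,0,0,0,0,70],[0,0,0,0,0,0,70]]]' | sed -n '2p;4p'
python3 -m handwheel '[[[0,0,-0.3,0,0,0,70],[0,0,-0.7,0,0,0,70],[0,0,-1,0,0,0,70],[0,0,-1,0,0,0,70]]]'
python3 -c "
from h import *
goto([.479,.2405,.105],-1.31)
cv2.imwrite('pics/s3.png',cams.grab_frame('scene')[100:320,220:540])"
```

```text
eef_pos: [0.5038, -0.2848, 0.0228]
force: [0.1, -0.6, 1.1]
eef_pos: [0.5036, -0.2848, 0.0225]
force: [0.5, 0.6, 0.1]
t: 26.18
eef_pos: [0.5049, -0.2851, 0.1047]
ee_rot: [-3.138, -0.001, -1.571]
force: [-0.2, -0.4, -0.8]
width: 0.0635
gripper_force: 0.0
shift [-6.57   0.322 -0.012] turn [-0.007 -0.003 -0.521]
```

View pics/s3.png

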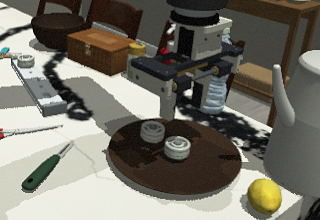

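In the crop, both rollers stand upright on the plate at (151,131) and (176,147), and A is alone in the rail at (22,60). A is next.

```bash
python3 -m handwheel '[[[-0.5,0.02,0,0,0,0,30],[-1,0.05,0,0,0,0,0]]]' >/dev/null
python3 -m handwheel '[[[-0.5,0.02,0,0,0,0,0],[-1,0.05,0,0,0,0,0]]]' >/dev/null
python3 -m handwheel '[[[-0.5,0.02,0,0,0,0,0],[-1,0.05,0,0,0,0,0]]]' >/dev/null
python3 -m handwheel '[[[-0.5,0.02,0,0,0,0,0],[-1,0.05,0,0,0,0,0]]]' >/dev/null
python3 -m handwheel '[[[-0.5,0.02,0,0,0,0,0],[-1,0.05,0,0,0,0,0]]]' >/dev/null
python3 -m handwheel '[[[-0.5,0.02,0,0,0,0,0],[-1,0.05,0,0,0,0,0]]]' >/dev/null
python3 -m handwheel '[[[-0.57,0.02,0,0,0,-0.2,0],[-0.57,0.02,0,0,0,-0.52,0],[-0.57,0.02,0,0,0,-0.52,0]]]'
python3 -c "
from h import *
goto([.479,.2405,.0267],-1.31)"
```

```text
t: 28.1
eef_pos: [0.4773, 0.2408, 0.1013]
ee_rot: [3.14, -0.001, -1.311]
force: [-1.1, -0.8, -0.3]
width: 0.0877
gripper_force: 0.0
shift [ 0.008 -0.022  0.933] turn [ 0.004 -0.002 -0.002]
```

```bash
python3 -m handwheel '[[[0.007,-0.018,0.3,0,0,0,0],[0.007,-0.018,0.6,0,0,0,0],[0.007,-0.018,0.8,0,0,0,0],[0.007,-0.018,0.93,0,0,0,60],[0.007,-0.018,0.94,0,0,0,90]]]' 3
python3 -m handwheel '[[[0,0,0,0,0,0,130],[0,0,0,0,0,0,150],[0,0,0,0,0,0,150],[0,0,0,0,0,0,150],[0,0,0,0,0,0,150]]]' 3; python3 m.py
python3 -m handwheel '[[[0,0,0,0,0,0,150],[0,0,0,0,0,0,150]]]' 6 >/dev/null; python3 m.py
```

```text
t: 28.72
eef_pos: [0.4792, 0.2399, 0.0266]
ee_rot: [3.14, -0.001, -1.313]
force: [-0.1, 0.0, -0.2]
width: 0.0734
gripper_force: 0.0
t: 29.35
eef_pos: [0.4785, 0.2401, 0.0275]
ee_rot: [3.14, -0.001, -1.311]
force: [-3.8, -1.4, 5.3]
width: 0.0466
gripper_force: 3.0
29.35 F [-3.8 -1.4  5.3] M [-0.182  1.984 -0.021] yaw -1.311 w 0.0466 3.0005272183370835
29.6 F [-5.1 -0.3  4.2] M [-0.145  2.027  0.024] yaw -1.311 w 0.0465 6.000690347864293
```

```bash
python3 -m handwheel '[[[0,0.015,0,0,0,0,150],[0,0.015,0,0,0,0,150]]]' 12 >/dev/null; python3 m.py
python3 -m handwheel '[[[0,0,0,0,0,0.1,150],[0,0,0,0,0,0.2,150]]]' >/dev/null; python3 m.py
python3 -m handwheel '[[[0,0,0,0,0,0.1,150],[0,0,0,0,0,0.2,150]]]' >/dev/null; python3 m.py
python3 -m handwheel '[[[0,0,0,0,0,0.05,150],[0,0,0,0,0,0.1,150]]]' >/dev/null; python3 m.py
python3 -m handwheel '[[[0,0,0,0,0,0.05,150],[0,0,0,0,0,0.1,150]]]' >/dev/null; python3 m.py
python3 -m handwheel '[[[0,0,0,0,0,0.05,150],[0,0,0,0,0,0.1,150]]]' >/dev/null; python3 m.py
python3 -m handwheel '[[[0,0,0,0,0,0.05,150],[0,0,0,0,0,0.1,150]]]' >/dev/null; python3 m.py
python3 -m handwheel '[[[0,0,0,0,0,0.05,150],[0,0,0,0,0,0.1,150]]]' >/dev/null; python3 m.py
python3 -m handwheel '[[[0,0,0,0,0,0.05,150],[0,0,0,0,0,0.1,150]]]' >/dev/null; python3 m.py
python3 -m handwheel '[[[0,0,0,0,0,0.05,150],[0,0,0,0,0,0.1,150]]]' >/dev/null; python3 m.py
python3 -m handwheel '[[[0,0,0,0,0,0.05,150],[0,0,0,0,0,0.1,150]]]' >/dev/null; python3 m.py
```

```text
29.85 F [-3.2 -0.6  2.8] M [-0.308  0.868  0.013] yaw -1.311 w 0.0461 11.999542588018812
30.1 F [-3.6 -0.4  5.5] M [-0.203  1.511  0.037] yaw -1.413 w 0.0461 11.998833407415077
30.35 F [-4.7 -0.9  6.1] M [-0.049  1.878  0.01 ] yaw -1.513 w 0.0459 11.999818680924363
30.6 F [-5.5  0.2  5.4] M [ 0.     2.152 -0.03 ] yaw -1.562 w 0.0459 12.000253921723925
30.85 F [-5.6 -0.2  5.5] M [0.064 2.369 0.038] yaw -1.612 w 0.0461 12.000402873381972
31.1 F [-6.4 -1.   6.7] M [ 0.199  2.449 -0.039] yaw -1.662 w 0.0462 12.001095628947951
31.35 F [-7.8  0.5  7.9] M [0.337 2.758 0.014] yaw -1.712 w 0.0462 12.0006373221986
31.6 F [-7.5  1.1  7.4] M [ 0.385  2.934 -0.006] yaw -1.762 w 0.0461 12.000818083179183
31.85 F [-8.9  0.3  8. ] M [ 0.512  3.218 -0.049] yaw -1.812 w 0.0459 12.000924175372347
32.1 F [-10.3   1.2   8.7] M [0.636 3.448 0.027] yaw -1.862 w 0.0459 12.00129860022571
32.35 F [-9.5  1.2  8.4] M [0.846 3.623 0.026] yaw -1.912 w 0.046 12.001401871384587
```

A runs freely, with Mz staying near 0. I'll finish past 45° with a small recentring, then release it.

```bash
python3 -m handwheel '[[[0,0.015,0,0,0,0.15,150],[0,0.015,0,0,0,0.3,150],[0,0.015,0,0,0,0.5,150],[0,0.015,0,0,0,0.6,150],[0,0.015,0,0,0,0.6,150]]]' >/dev/null; python3 m.py
python3 -m handwheel '[[[0,0,0,0,0,0,150],[0,0,0,0,0,0,150]]]' 4 >/dev/null; python3 m.py
python3 -m handwheel '[[[0,0,0,0,0,0,110],[0,0,0,0,0,0,60],[0,0,0,0,0,0,0],[0,0,0,0,0,0,0]]]' >/dev/null; python3 m.py
python3 -m handwheel '[[[0,0,-0.2,0,0,0,0],[0,0,-0.6,0,0,0,0],[0,0,-1,0,0,0,0],[0,0,-1,0,0,0,0]]]'
python3 -m handwheel '[[[-0.5,0,-0.3,0,0,0,0],[-1,0,-0.6,0,0,0,0],[-1,0,-0.6,0,0,0,0]]]'
python3 -c "
from h import *
cv2.imwrite('pics/w4.png',cams.grab_frame('wrist'))
t=cams.grab_frame('top');cv2.imwrite('pics/t4.png',cv2.resize(t[90:310,170:530],None,fx=2,fy=2,interpolation=2))"
```

```text
32.98 F [-6.7 -0.3  6.2] M [ 0.37   2.514 -0.032] yaw -2.212 w 0.0459 12.001707730523776
33.23 F [-4.5  2.   3.9] M [ 0.915  1.735 -0.014] yaw -2.211 w 0.0462 4.000368267588783
33.73 F [ 0.   0.1 -0.5] M [ 0.087 -0.109  0.043] yaw -2.211 w 0.0741 0.0
t: 34.22
eef_pos: [0.4786, 0.2419, 0.1099]
ee_rot: [-3.141, 0.005, -2.21]
force: [0.1, -0.1, 0.1]
width: 0.0879
gripper_force: 0.0
t: 34.6
eef_pos: [0.527, 0.3073, 0.156]
ee_rot: [-3.141, 0.003, -2.21]
force: [-1.0, -1.4, -1.1]
width: 0.0874
gripper_force: 0.0
```

View pics/t4.png

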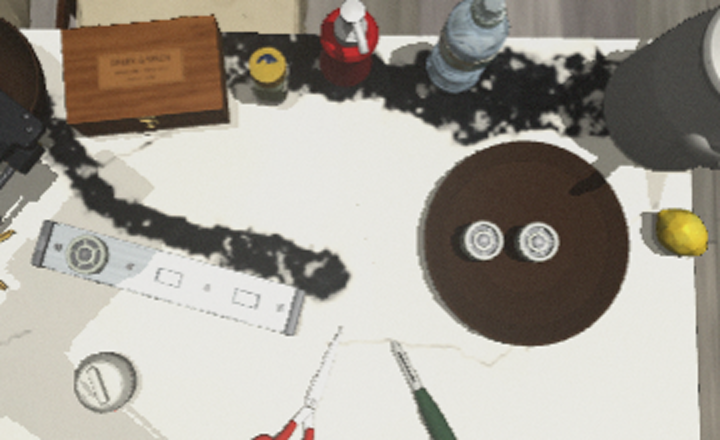

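View pics/w4.png

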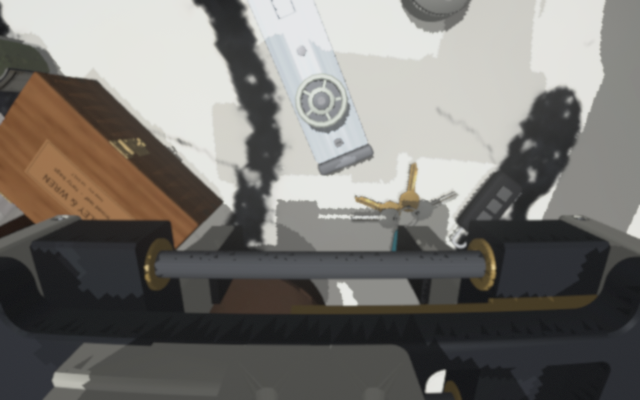

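Two rollers stand on the plate at (483,241) and (538,241) in the doubled top crop. A is seated flat in the rail, and the timer, jar and soap haven't moved. Handing in.

```bash
python3 -m handwheel '[[[0,0,0,0,0,0,0],[0,0,0,0,0,0,0]]]' | sed -n '2p;4p'; python3 -c "
from station import arm
print(arm.job_done())"
```

```text
eef_pos: [0.5245, 0.3042, 0.1548]
force: [0.3, 1.0, 0.2]
the job is handed in; nothing more can be done
None
```

I turned all three rollers past 45°: the middle one and the one nearest the plate bind and are on the brown plate, the third runs free and is still seated in the rail, and the job is handed in (no verdict was returned).

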